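# Seat the rocking ring-box cover

## Robot

A 6-joint arm with a two-finger parallel gripper is mounted at the origin on the work surface. World frame = base frame: x ahead of the robot, y to its left, z up, the work surface at z = 0. Lengths are in mm, angles in rad, forces in N, time in s.
With the tool pointing down it reaches from about 325 to 1000 mm from the base axis. Payload 5.1 kg.
Tool frame: the origin (TCP) lies on the centre line of the jaws, within the pads' length; the fingertips stand 17 mm ahead of it and the grasp point (between the pads) lies 2 mm behind it; z points along the fingers, y is the line along which they close (so a half turn about z gives the same grasp; the last joint's range is limited). The gripper opens to 85 mm and grips with 20 to 120 N. Pads are 22 mm wide; open, the fingers measure 114 mm over their backs; the gripper's body (76 mm by 85 mm) begins 54 mm behind the grasp point. The pads swing forward as they close: fully open they stand 13 mm farther back than shut.
Start: joints at [1.204, 0.124, 1.65, -0, 1.367, -0.083], TCP at [182.025, 623.981, 248.322] pointing down, gripper open.
Joint ranges: [-2.61, 2.61], [-1.02, 2.33], [0.03, 2.71], [-1.35, 4.49], [0.32, 2.68], [-2.91, 2.91]. Speed limits (rad/s): [2.57, 2.57, 3.14, 3.14, 3.14, 3.14].

## Interface

Orientations are given as [roll, pitch, yaw] about the fixed x, y, z axes, in that order (R = Rz(yaw) Ry(pitch) Rx(roll)).
In Python, from workcell import robot gives the robot as it stands. The module is installed in compiled form; this text tells all that it offers.
- The arm moves only by the tool move_arm, never from a script. Its argument "deltas" is a list that holds one entry, the list of rows, each a list of 7 numbers: the shift along the tool's x, y, z in mm, then the turn, a rotation vector about the tool's x, y, z in rad, then the finger opening in mm, from 0 to 85.4. In form: [[[dx, dy, dz, rx, ry, rz, hand], ...]]. A call has 1 to 10 rows; each row is the pose to reach, as a shift and turn from the pose commanded when the call began, along the tool's axes at that moment; what a row does not reach only later rows make up. A row lasts 1/10 s, in which the tool goes at most 50 mm and 8.59 degrees, less where a joint would pass 70% of its speed; a pose out of reach is approached as far as the arm can. A call with a gripper value outside its range is refused whole. The fingers move at their own pace and stop on an object; the grip force is fixed at half the most. Time passes only in rows, so rows that repeat a pose let the fingers close. It gives the time, the measured TCP pose, the force, the opening and the grip force at its end, in the units of the state.
- robot.read_state(): the state, without advancing time (a new reading comes with each control period).
- robot.read_camera(name): name is "scene" or "top"; returns the picture (480x640x3 uint8, red, green, blue); there is no depth.
- robot.calibration(name): a dict with "camera_matrix" (3x3 intrinsics, pixels), "view" (4x4, takes a point from world to camera coordinates). Camera axes: x right, y up, looking along -z (the intrinsics and any distortion apply to the point x, -y, -z); pixel columns grow to the right and rows downward; lengths in mm; the calibration is good to about 2 mm. A picture is of the moment at which its call begins. calibration takes no time and is no camera call.
- robot.sign_off(): hands the job in; it is judged then, once.
Trained networks look in the newest picture that a camera, given by its name, has taken for a name from the list of things; names that differ only in an ending like _2 or _b are one class to them, and where a whole thing is asked for, a point or a joint stands for the part that bears it (a point fixed in the world has none). Each returns a list of dicts, best first, with "confidence" (0 to 1); they miss things now and then, are a little off and sometimes report something else, mostly with a low value. They report only what shows in the picture. A call takes as long as a camera call.
- robot.silhouettes(camera, target): "region" (480x640 bool, what is visible of it) and "point" ([column, row] in pixels, amid what is visible of it).
- robot.landmark_of(camera, target): "point" ([column, row] in pixels: a listed point, or the origin of a listed thing).
The state is a dict: "clock": time; "joint_positions": joint angles; "joint_velocities": joint speeds; "joint_torque": joint torques, N m; "eef_pos": TCP position; "tcp_rot": TCP orientation; "force": force on the tool from outside, world axes, zero at the start; "wrist_torque": the same for the moment, N m; "opening": finger opening in mm; "finger_force": force on a finger pad.
Only numpy, scipy, OpenCV 4.12 (cv2) and the standard library are available. Lean on these libraries where they do the work, as an engineer would, in place of code of your own. Each camera call takes 0.05 s, during which the arm holds its last target. There are 200 camera calls.

## Task

One of the five identical covers on the ring box is not seated: press lightly near an end of one cover after another with the fingertips until you find the one that rocks and tip it, then press that cover down in its middle until it is fully home and level. Only touch and press: do not lean hard on anything, do not pull the cover up, leave the tie bar, vase, bottle and dish where they are, and finish clear of everything.

Things in the scene. Friction and masses are not known exactly. Their poses are not given: they have to be found in the camera images.
- ring_box: Clear two-tier ring box, fixed: 150 mm deep (x, away from its front edge), 300 wide (y), 76 high to its flat white deck; origin centre of underside, z up. On the deck five identical grey covers, 76 mm (x) by 46 mm (y), in a row along y, 54 mm apart. Their tops stand 8 to 12 mm above the deck, unevenly: height does not tell the loose one. Four do not give; one, anywhere in the row, is loose.
- cover_1 (a point): Fixed point of the ring box at the middle of cover 1, counted from the box's -y end; axes as the box's. It lies 10 mm above the deck: the actual cover top is within 2 mm above or below it.
- cover_2 (a point): The same for cover 2.
- cover_3 (a point): The same for cover 3.
- cover_4 (a point): The same for cover 4.
- cover_5 (a point): The same for cover 5.
- rock (a joint): Tilt of the loose cover, rad (not which one it is): 0 level, positive with its far (+x) end down. Until home it rocks about its mid-line: 2 to 4 N near an end (26 mm from the middle) tips it 0.12 to 0.15 rad, where that end meets the rim and the other has risen; it springs level when let go. Once home it cannot rock.
- seat (a joint): How far the loose cover has gone down, m: 0 to 0.0008 at the start, 0.005 fully home, negative if pulled up. It moves stiffly (about 9 N pressed in the middle) and stays where left; pressing near an end takes over 25 N to move it, so press the middle.
- tie_bar: Silver tie bar, 56 x 6 x 5.5 mm, lying across the front strip of the deck, long way along the row; origin under its centre. Not to be disturbed.
- vase: Navy bud vase, 62 mm across, 112 mm high, on the shelf beside the box's +y end; origin at the centre of its underside. Not to be disturbed.
- scent: Glass scent bottle, 38 mm across, 85 mm high, on the shelf beside the box's -y end; origin at the centre of its underside. Not to be disturbed.
- dish: White ceramic dish, 90 mm across, 22 mm high, on the shelf to the left; origin at the centre of its underside. Not to be disturbed.

How it is judged:
By the outcome, as a careful person would: the job done as asked, in the order asked, and still so for the second after the job is handed in, with the robot touching nothing.
It also fails if it takes over 51 s, if anything falls off the work surface, if the arm or the gripper's body presses on something with over 40 N, if the wrist force passes 120 N, or if a joint passes its speed limit or range.

## Working session

There is one attempt and no reset: what is moved stays moved. The work goes in short steps, Python scripts to look and compute and a tool call to move; the robot and the scene stay as the last step left them, time stands still between calls to the robot, and variables do not carry over. Pictures are saved under pics/ and viewed, at most 10 in all, crops included, and the job is handed in when it is done.

Besides the shell and the picture viewer there is one more tool, called after "Emit:" by a JSON object that holds its "api" and its "payload". move_arm: Moves the arm, as the interface text tells. Its arguments: {"type":"object","properties":{"deltas":{"type":"array"}},"required":["deltas"]}

```bash
mkdir -p pics; python3 - <<'E'
from workcell import robot
import cv2,numpy as np
s=robot.read_state();print({k:np.round(v,3).tolist() for k,v in s.items()})
for c in("scene","top"):
    im=robot.read_camera(c);cv2.imwrite(f"pics/{c}0.png",im[:,:,::-1])
    k=robot.calibration(c);print(c,np.round(k["camera_matrix"],1).tolist(),np.round(k["view"],3).tolist(),[x for x in k])
    for t in("ring_box","cover_1","tie_bar","vase","scent","dish"):
        print(t,[(np.round(d["point"],1).tolist(),round(d["confidence"],2)) for d in robot.landmark_of(c,t)])
E
```

```text
{'clock': 0.0, 'joint_positions': [1.204, 0.124, 1.652, 0.0, 1.367, -0.083], 'joint_velocities': [0.002, 0.0, 0.0, 0.0, -0.0, -0.0], 'joint_torque': [0.001, -42.361, -36.546, -0.0, 0.007, -0.0], 'eef_pos': [181.83, 623.443, 247.076], 'tcp_rot': [-3.14, -0.0, 2.858], 'force': [0.27, -0.208, -0.39], 'wrist_torque': [-0.037, 0.038, -0.001], 'finger_force': 0.0, 'opening': 84.977}
scene [[496.8, 0.0, 308.4], [0.0, 496.8, 236.3], [0.0, 0.0, 1.0]] [[-0.86, 0.51, 0.008, 427.769], [-0.35, -0.603, 0.717, 181.021], [0.37, 0.614, 0.697, -1386.181], [0.0, 0.0, 0.0, 1.0]] ['camera_matrix', 'view']
ring_box [([295.3, 221.4], 0.59)]
cover_1 [([315.2, 220.3], 0.94), ([290.0, 197.9], 0.88), ([297.1, 207.9], 0.8), ([272.4, 186.4], 0.59)]
tie_bar [([293.5, 179.8], 0.38)]
vase [([345.4, 281.9], 0.84)]
scent [([246.7, 176.1], 0.49)]
dish [([431.2, 356.7], 0.92)]
top [[470.2, 0.0, 316.7], [0.0, 470.2, 246.3], [0.0, 0.0, 1.0]] [[-0.13, -0.992, -0.0, 156.957], [0.966, -0.127, 0.227, -556.181], [-0.225, 0.029, 0.974, -812.956], [0.0, 0.0, 0.0, 1.0]] ['camera_matrix', 'view']
ring_box [([392.8, 280.2], 0.96), ([333.1, 272.2], 0.57)]
cover_1 [([421.7, 249.3], 0.9), ([338.2, 270.8], 0.87), ([451.8, 244.7], 0.78), ([397.0, 258.2], 0.77), ([365.3, 264.4], 0.56)]
tie_bar [([443.2, 290.1], 0.45)]
vase [([274.2, 291.6], 0.9), ([423.7, 248.9], 0.48)]
scent [([496.4, 249.9], 0.77)]
dish [([153.3, 329.9], 0.59)]
```

View pics/top0.png

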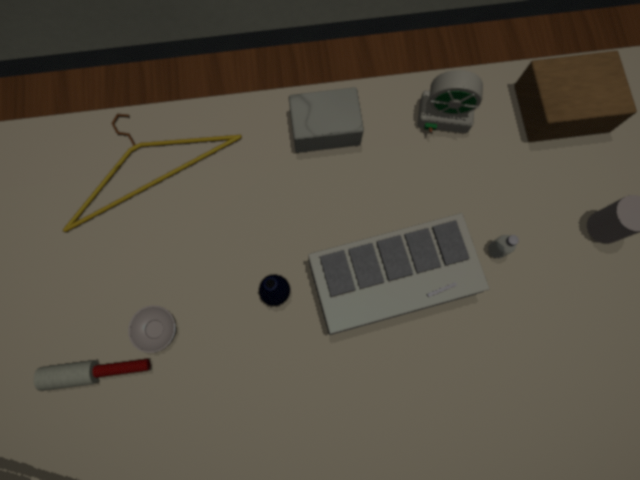

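View pics/scene0.png

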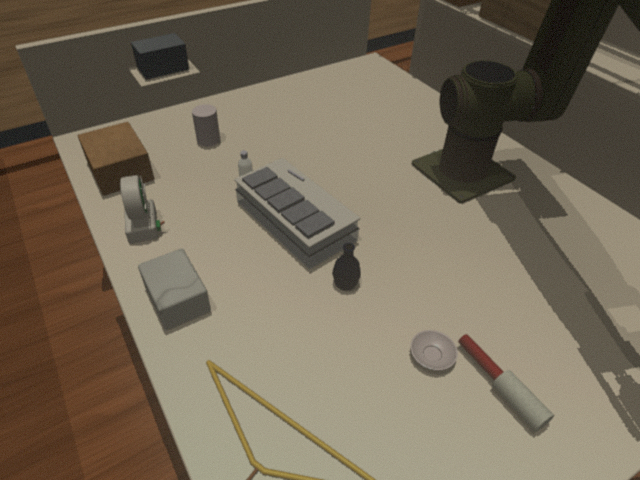

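The top view shows the box deck with five covers from cover 1 at about (452,244) to cover 5 at about (338,271). The tie bar is on the front strip at (441,291), the vase at (274,291) and the bottle at (505,243). The scene view shows the same row running from (261,178) to (315,222).

```bash
cat > h.py <<'E'
from workcell import robot
import cv2,numpy as np
from scipy.optimize import least_squares
def proj(c,P):
    k=robot.calibration(c);P=np.atleast_2d(P);q=P@np.array(k["view"])[:3,:3].T+np.array(k["view"])[:3,3]
    q=q*[1,-1,-1];u=q@np.array(k["camera_matrix"]).T;return u[:,:2]/u[:,2:]
E
python3 - <<'E'
from h import *
obs=[]
for c,a,b in(("scene",(261,178),(315,222)),("top",(452,244),(338,271))):
    L=robot.silhouettes(c,"cover_1")
    for d in L:
        r=d["region"].astype(np.uint8);ys,xs=np.nonzero(r);m=np.array([xs.mean(),ys.mean()])
        a_,b_=np.array(a,float),np.array(b,float);t=(m-a_)@(b_-a_)/((b_-a_)@(b_-a_))*4
        print(c,round(d["confidence"],2),m.round(1),r.sum(),round(t,2))
        if abs(t-round(t))<.35 and -.5<t<4.5: obs.append((c,round(t),m))
    for d in robot.silhouettes(c,"ring_box")[:2]:
        cn=max(cv2.findContours(d["region"].astype(np.uint8),0,1)[0],key=cv2.contourArea)
        print(c,"box",round(d["confidence"],2),cv2.approxPolyDP(cn,4,True)[:,0].tolist())
def W(p,i,z):
    R=np.array([[np.cos(p[2]),-np.sin(p[2])],[np.sin(p[2]),np.cos(p[2])]])
    return np.r_[p[:2]+R@[0,(i-2)*54],z]
f=lambda p:np.concatenate([proj(c,W(p,i,p[3]))[0]-m for c,i,m in obs])
s=least_squares(f,[600,0,.1,86],x_scale=[10,10,.1,10],loss="soft_l1")
print("mid cover,yaw,ztop",s.x.round(3),f(s.x).reshape(-1,2).round(1).tolist())
for i in range(5):print(i+1,W(s.x,i,86).round(1))
# deck corners by hand from top pic
E
```

```text
scene 0.62 [302.1 217.9] 4887 3.28
scene box 0.66 [[234, 178], [237, 201], [306, 268], [356, 241], [359, 217], [284, 158], [263, 167], [334, 221], [308, 238], [242, 181], [257, 170]]
top 0.94 [397.6 283.2] 8268 2.12
top box 0.95 [[462, 215], [343, 248], [354, 289], [340, 295], [329, 293], [319, 260], [339, 248], [310, 254], [328, 332], [486, 290]]
mid cover,yaw,ztop [ 4.85629e+02 -5.74630e+01 -4.56000e-01  4.90810e+01] [[-0.0, -0.0], [-0.0, -0.0]]
1 [ 438.1 -154.4   86. ]
2 [ 461.9 -106.    86. ]
3 [485.6 -57.5  86. ]
4 [509.4  -9.   86. ]
5 [533.1  39.5  86. ]
```

```bash
python3 - <<'E'
from h import *
obs=[]
for c,poly,a,b in(("top",[[462,217],[312,254],[329,329],[484,289]],(452,244),(338,271)),("scene",[[284,161],[237,188],[308,240],[357,217]],(261,178),(315,222))):
    im=cv2.imread(f"pics/{c}0.png");g=cv2.cvtColor(cv2.resize(im,None,fx=4,fy=4,interpolation=cv2.INTER_CUBIC),6)
    m=np.zeros(g.shape,np.uint8);cv2.fillPoly(m,[np.array(poly)*4],255);m=cv2.erode(m,np.ones((9,9)))
    th,_=cv2.threshold(g[m>0],0,255,cv2.THRESH_OTSU);d=((g<th)&(m>0)).astype(np.uint8)
    d=cv2.morphologyEx(d,cv2.MORPH_OPEN,np.ones((7,7)))
    n,_,st,ce=cv2.connectedComponentsWithStats(d)
    a_,b_=np.array(a,float),np.array(b,float)
    for k in range(1,n):
        if st[k,4]<1500:continue
        p=(ce[k]+.5)/4-.5;t=(p-a_)@(b_-a_)/((b_-a_)@(b_-a_))*4
        print(c,p.round(1),st[k,4]/16,round(t,2))
        if abs(t-round(t))<.3 and st[k,4]<16*1500:obs.append((c,round(t),p))
def W(p,i,z,x=0,y=0):
    R=np.array([[np.cos(p[2]),-np.sin(p[2])],[np.sin(p[2]),np.cos(p[2])]])
    return np.r_[p[:2]+R@[x,(i-2)*54+y],z]
# land marks (top,scene) too
for c,i,p in [("top",0,(451.8,244.7)),("top",1,(421.7,249.3)),("top",2,(397,258.2)),("top",3,(365.3,264.4)),("top",4,(338.2,270.8)),("scene",4,(315.2,220.3))]: obs.append((c,i,np.array(p)))
f=lambda p:np.concatenate([proj(c,W(p,i,p[3]))[0]-m for c,i,m in obs])
s=least_squares(f,[550,-150,.1,86],x_scale=[10,10,.1,10],loss="soft_l1")
print("mid cover,yaw,ztop",s.x.round(3),f(s.x).reshape(-1,2).round(1).tolist())
# deck edges
p=s.x
corn=lambda q:np.concatenate([proj("top",W(p,2,76,q[0]+sx*75,sy*150))[0]-m for sx,sy,m in[(1,-1,(462,216)),(1,1,(310,254)),(-1,1,(328,330)),(-1,-1,(486,290))]])
q=least_squares(corn,[-20.]);print("box centre rel",q.x,corn(q.x).round(1))
q=least_squares(lambda v:proj("top",W(p,2,79,v[0],v[1]))[0]-[441,291],[-60,-60.]);print("tie rel",q.x.round(1))
q=p
im=cv2.imread("pics/top0.png")
for n,px,z in(("vase",(274.2,291.6),0),("scent",(496.4,249.9),0)):
    r=least_squares(lambda v:proj("top",np.r_[v,z])[0]-px,[550,0]).x;print(n,r.round(0))
for i in range(5):
    print(i+1,W(p,i,86).round(1))
    cv2.polylines(im,[np.array([proj("top",W(p,i,p[3],sx*38,sy*23))[0] for sx,sy in((1,1),(1,-1),(-1,-1),(-1,1))]).round().astype(int)],1,(0,255,0),1)
cv2.imwrite("pics/ov.png",cv2.resize(im[200:350,250:530],None,fx=2.8,fy=2.8))
E
```

```text
top [449.8 242.8] 1118.375 0.06
top [421.9 250.4] 1099.0 1.05
top [393.8 258. ] 1127.625 2.04
top [365.4 265.7] 1096.9375 3.05
top [336.9 273.4] 1125.125 4.06
scene [290.8 204.5] 2411.0 2.29
mid cover,yaw,ztop [ 5.26473e+02 -5.13790e+01  1.26000e-01  9.10300e+01] [[1.7, 0.2], [1.2, -0.1], [0.5, -0.2], [0.0, -0.5], [-0.6, -0.6], [-0.3, -1.8], [1.3, 1.0], [-2.7, -0.4], [0.1, 0.9], [-1.9, 2.0], [0.2, 1.1]]
box centre rel [-23.03997677] [-0.2 -2.8 -3.6 -1.1 -0.4  3.3  2.6  0.4]
tie rel [-77.6 -65.9]
vase [507. 176.]
scent [ 533. -274.]
1 [ 540.  -158.5   86. ]
2 [ 533.3 -105.    86. ]
3 [526.5 -51.4  86. ]
4 [519.7   2.2  86. ]
5 [512.9  55.8  86. ]
```

View pics/ov.png

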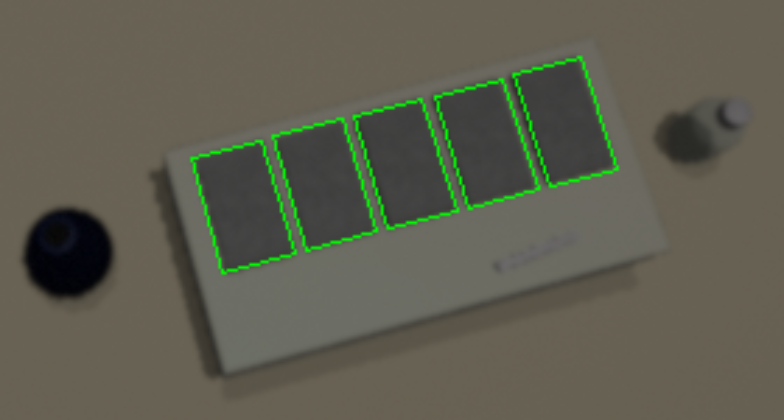

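The overlay matches well, though the projected row is slightly short, so the height is still uncertain. I'll check it in the scene view.

```bash
python3 - <<'E'
from h import *
top=[(449.8,242.8),(421.9,250.4),(393.8,258),(365.4,265.7),(336.9,273.4)]
def W(p,i,z,x=0,y=0):
    R=np.array([[np.cos(p[2]),-np.sin(p[2])],[np.sin(p[2]),np.cos(p[2])]])
    return np.r_[p[:2]+R@[x,(i-2)*54+y],z]
im=cv2.imread("pics/scene0.png")[140:280,220:380];S=5
im=cv2.resize(im,None,fx=S,fy=S,interpolation=cv2.INTER_CUBIC)
for z,col in((86,(0,255,0)),(101,(0,0,255))):
    f=lambda p:np.concatenate([proj("top",W(p,i,z))[0]-m for i,m in enumerate(top)])
    p=least_squares(f,[526,-51,.1],x_scale=[10,10,.1]).x;print(z,p.round(3),f(p).reshape(-1,2).round(1).tolist())
    for i in range(5):
        q=np.array([proj("scene",W(p,i,z,sx*38,sy*23))[0] for sx,sy in((1,1),(1,-1),(-1,-1),(-1,1))])
        cv2.polylines(im,[((q-[220,140]+.5)*S).astype(int)],1,col,1)
cv2.imwrite("pics/ov2.png",im[:600,:800])
E
```

```text
86 [ 5.2713e+02 -5.1279e+01  1.3700e-01] [[0.6, -0.2], [0.3, -0.1], [-0.0, -0.0], [-0.3, 0.1], [-0.6, 0.2]]
101 [ 5.24405e+02 -4.84190e+01  1.38000e-01] [[1.6, -0.5], [0.8, -0.3], [-0.0, -0.0], [-0.8, 0.2], [-1.7, 0.5]]
```

View pics/ov2.png

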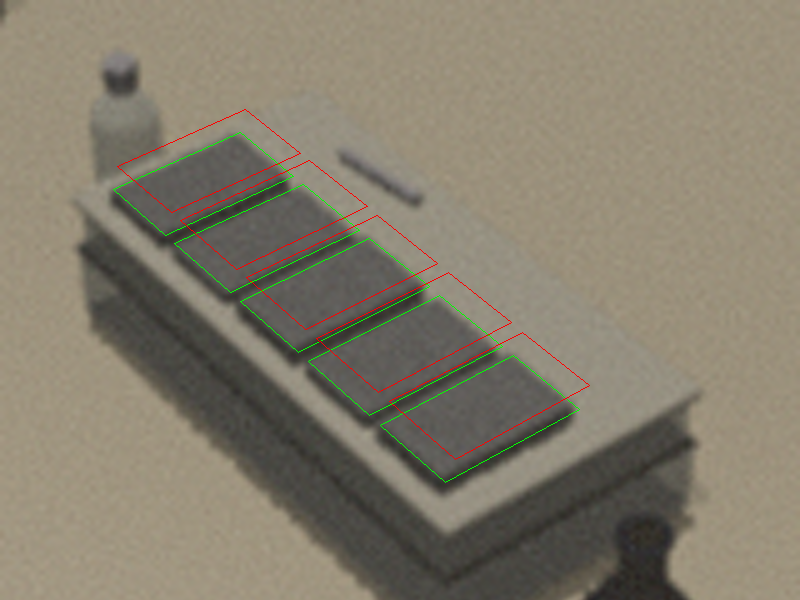

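The green z=86 overlay fits the scene view exactly. The middle cover is at (527,-51.3) with yaw 0.137. I'll start at cover 5, pressing its far (+x) end, which is clear of the tie bar.

Emit:
{"api": "move_arm", "payload": {"deltas": [[[-35,-31,0,0,0,-0.042,0],[-70,-62,0,0,0,-0.084,0],[-105,-93,0,0,0,-0.126,0],[-140,-124,0,0,0,-0.168,0],[-175,-155,0,0,0,-0.21,0],[-210,-186,0,0,0,-0.252,0],[-245,-217,0,0,0,-0.294,0],[-280,-248,0,0,0,-0.336,0],[-315,-279,0,0,0,-0.378,0],[-350,-310,0,0,0,-0.421,0]]]}}

```text
clock: 1.9
eef_pos: [431.9, 226.7, 248.7]
tcp_rot: [3.141, 0.001, -3.003]
force: [0.4, 0.6, -0.3]
opening: 0.3
finger_force: 0.0
```

Emit:
{"api": "move_arm", "payload": {"deltas": [[[-20.6,-45.5,0,0,0,0,0],[-41.3,-91,0,0,0,0,0],[-62,-136.6,0,0,0,0,0],[-82.6,-182.2,0,0,0,0,0],[-82.6,-182.2,40,0,0,0,0],[-82.6,-182.2,80,0,0,0,0],[-82.6,-182.2,110,0,0,0,0],[-82.6,-182.2,120,0,0,0,0],[-82.6,-182.2,123,0,0,0,0],[-82.6,-182.2,123,0,0,0,0]]]}}

```text
clock: 2.9
eef_pos: [538.8, 59.3, 126.6]
tcp_rot: [-3.141, 0.002, -3.004]
force: [-0.4, 0.5, 0.7]
opening: -0.3
finger_force: 0.0
```

```bash
python3 - <<'E'
from h import *
im=robot.read_camera("scene");cv2.imwrite("pics/s1.png",cv2.resize(im[100:290,220:440,::-1],None,fx=3,fy=3))
s=robot.read_state();print(s["eef_pos"],s["force"],s["wrist_torque"])
E
```

```text
[539.25770183  59.39552296 127.33946504] [0.4373012  0.03725201 0.28445886] [-0.01532014  0.01027259  0.01883431]
```

View pics/s1.png

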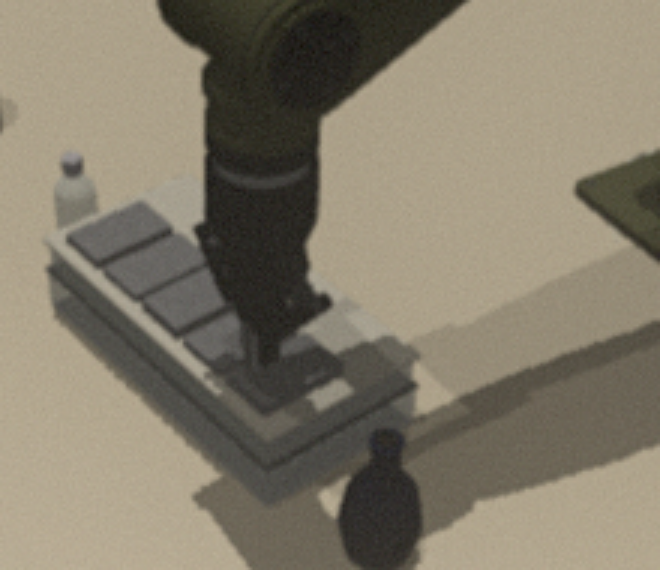

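The closed fingertips are over the far end of cover 5, at about (265,370) in the crop. Next I'll make a guarded descent.

Emit:
{"api": "move_arm", "payload": {"deltas": [[[0,0,2,0,0,0,0],[0,0,4,0,0,0,0],[0,0,6,0,0,0,0],[0,0,7,0,0,0,0],[0,0,8,0,0,0,0]]]}}

```text
clock: 3.45
eef_pos: [537.9, 59.2, 117.3]
tcp_rot: [3.142, 0.0, -3.004]
force: [-0.6, -0.3, 0.2]
opening: -0.1
finger_force: 0.0
```

Emit:
{"api": "move_arm", "payload": {"deltas": [[[0,0,2,0,0,0,0],[0,0,4,0,0,0,0],[0,0,6,0,0,0,0],[0,0,7,0,0,0,0],[0,0,8,0,0,0,0]]]}}

```text
clock: 3.95
eef_pos: [537.9, 59.2, 109.1]
tcp_rot: [-3.142, -0.0, -3.004]
force: [-0.5, -0.0, 0.0]
opening: 0.1
finger_force: 0.0
```

Emit:
{"api": "move_arm", "payload": {"deltas": [[[0,0,1,0,0,0,0],[0,0,2,0,0,0,0],[0,0,2,0,0,0,0]]]}}

```text
clock: 4.25
eef_pos: [537.9, 59.2, 107.2]
tcp_rot: [3.142, -0.0, -3.004]
force: [0.6, -0.5, 0.4]
opening: -0.2
finger_force: 0.0
```

Emit:
{"api": "move_arm", "payload": {"deltas": [[[0,0,0.5,0,0,0,0],[0,0,1,0,0,0,0],[0,0,1,0,0,0,0]]]}}

```text
clock: 4.55
eef_pos: [537.9, 59.2, 106.3]
tcp_rot: [3.142, -0.0, -3.004]
force: [0.6, 1.2, 1.3]
opening: 0.4
finger_force: 0.0
```

Emit:
{"api": "move_arm", "payload": {"deltas": [[[0,0,0.5,0,0,0,0],[0,0,1,0,0,0,0],[0,0,1,0,0,0,0]]]}}

```text
clock: 4.85
eef_pos: [537.9, 59.2, 105.2]
tcp_rot: [3.142, -0.0, -3.004]
force: [-0.4, -1.0, 0.1]
opening: -0.2
finger_force: 0.0
```

Emit:
{"api": "move_arm", "payload": {"deltas": [[[0,0,0.5,0,0,0,0],[0,0,1,0,0,0,0],[0,0,1,0,0,0,0]]]}}

```text
clock: 5.15
eef_pos: [538.0, 59.2, 105.0]
tcp_rot: [-3.142, -0.0, -3.004]
force: [-2.9, -0.2, 4.5]
opening: -0.1
finger_force: 2.5
```

Emit:
{"api": "move_arm", "payload": {"deltas": [[[0,0,0.4,0,0,0,0],[0,0,0.7,0,0,0,0],[0,0,0.7,0,0,0,0]]]}}

```text
clock: 5.45
eef_pos: [538.1, 59.2, 105.0]
tcp_rot: [-3.142, -0.0, -3.004]
force: [-4.7, -1.5, 8.9]
opening: -0.1
finger_force: 4.5
```

Cover 5 is solid: it took 8.9 N with no movement. On to cover 4.

Emit:
{"api": "move_arm", "payload": {"deltas": [[[0,0,-5,0,0,0,0],[0,0,-10,0,0,0,0],[0,-18,-10,0,0,0,0],[0,-36,-10,0,0,0,0],[0,-54,-10,0,0,0,0],[0,-54,-8,0,0,0,0],[0,-54,-5,0,0,0,0],[0,-54,-3,0,0,0,0],[0,-54,-2.5,0,0,0,0],[0,-54,-2.5,0,0,0,0]]]}}

```text
clock: 6.45
eef_pos: [545.1, 6.3, 105.8]
tcp_rot: [3.141, -0.001, -3.004]
force: [-0.3, -0.3, -0.1]
opening: -0.2
finger_force: 0.0
```

Emit:
{"api": "move_arm", "payload": {"deltas": [[[0,0,0.5,0,0,0,0],[0,0,1,0,0,0,0],[0,0,1,0,0,0,0]]]}}

```text
clock: 6.75
eef_pos: [545.3, 5.8, 105.1]
tcp_rot: [3.142, -0.0, -3.004]
force: [-0.2, -0.1, -0.6]
opening: 0.3
finger_force: 0.0
```

Emit:
{"api": "move_arm", "payload": {"deltas": [[[0,0,0.5,0,0,0,0],[0,0,0.8,0,0,0,0],[0,0,0.8,0,0,0,0]]]}}

```text
clock: 7.05
eef_pos: [545.3, 5.7, 104.3]
tcp_rot: [3.142, -0.0, -3.004]
force: [0.2, -0.3, -0.6]
opening: 0.2
finger_force: 0.0
```

Emit:
{"api": "move_arm", "payload": {"deltas": [[[0,0,0.5,0,0,0,0],[0,0,1,0,0,0,0],[0,0,1,0,0,0,0]]]}}

```text
clock: 7.35
eef_pos: [545.3, 5.7, 103.2]
tcp_rot: [3.142, -0.0, -3.004]
force: [-0.4, -0.0, 0.6]
opening: 0.5
finger_force: 0.0
```

Emit:
{"api": "move_arm", "payload": {"deltas": [[[0,0,0.5,0,0,0,0],[0,0,1,0,0,0,0],[0,0,1,0,0,0,0]]]}}

```text
clock: 7.65
eef_pos: [545.3, 5.7, 102.2]
tcp_rot: [3.142, -0.0, -3.004]
force: [-0.7, -0.5, -0.3]
opening: -0.1
finger_force: 0.0
```

Emit:
{"api": "move_arm", "payload": {"deltas": [[[0,0,0.5,0,0,0,0],[0,0,1,0,0,0,0],[0,0,1,0,0,0,0]]]}}

```text
clock: 7.95
eef_pos: [545.4, 5.7, 101.6]
tcp_rot: [-3.142, -0.0, -3.004]
force: [-0.7, 0.3, 2.1]
opening: -0.0
finger_force: 1.3
```

Emit:
{"api": "move_arm", "payload": {"deltas": [[[0,0,0.5,0,0,0,0],[0,0,1,0,0,0,0],[0,0,1,0,0,0,0]]]}}

```text
clock: 8.25
eef_pos: [545.5, 5.7, 101.6]
tcp_rot: [-3.142, -0.0, -3.004]
force: [-4.3, -0.1, 8.0]
opening: -0.1
finger_force: 4.2
```

Cover 4 is solid too. On to cover 3.

Emit:
{"api": "move_arm", "payload": {"deltas": [[[0,0,-6,0,0,0,0],[0,0,-13,0,0,0,0],[0,-18,-13,0,0,0,0],[0,-36,-13,0,0,0,0],[0,-54,-13,0,0,0,0],[0,-54,-11,0,0,0,0],[0,-54,-8,0,0,0,0],[0,-54,-6,0,0,0,0],[0,-54,-5,0,0,0,0],[0,-54,-5,0,0,0,0]]]}}

```text
clock: 9.25
eef_pos: [552.5, -47.2, 104.9]
tcp_rot: [3.141, -0.001, -3.004]
force: [0.4, 0.3, 0.2]
opening: 0.1
finger_force: 0.0
```

Emit:
{"api": "move_arm", "payload": {"deltas": [[[0,0,0.5,0,0,0,0],[0,0,1,0,0,0,0],[0,0,1,0,0,0,0]]]}}

```text
clock: 9.55
eef_pos: [552.8, -47.7, 104.3]
tcp_rot: [-3.142, 0.0, -3.004]
force: [0.3, -0.4, -0.9]
opening: -0.0
finger_force: 0.0
```

Emit:
{"api": "move_arm", "payload": {"deltas": [[[0,0,0.5,0,0,0,0],[0,0,1,0,0,0,0],[0,0,1,0,0,0,0]]]}}

```text
clock: 9.85
eef_pos: [552.9, -47.8, 104.2]
tcp_rot: [3.141, -0.0, -3.004]
force: [-2.4, 0.1, 5.3]
opening: 0.0
finger_force: 2.6
```

Emit:
{"api": "move_arm", "payload": {"deltas": [[[0,0,0.4,0,0,0,0],[0,0,0.5,0,0,0,0],[0,0,0.5,0,0,0,0]]]}}

```text
clock: 10.15
eef_pos: [552.9, -47.7, 104.2]
tcp_rot: [3.141, -0.0, -3.004]
force: [-2.8, 1.2, 7.9]
opening: 0.0
finger_force: 3.9
```

Cover 3 is solid. On to cover 2; the commanded height is 102.8.

Emit:
{"api": "move_arm", "payload": {"deltas": [[[0,0,-6,0,0,0,0],[0,0,-11,0,0,0,0],[0,-18,-11,0,0,0,0],[0,-36,-11,0,0,0,0],[0,-54,-11,0,0,0,0],[0,-54,-9,0,0,0,0],[0,-54,-6,0,0,0,0],[0,-54,-4,0,0,0,0],[0,-54,-3,0,0,0,0],[0,-54,-3,0,0,0,0]]]}}

```text
clock: 11.15
eef_pos: [559.8, -100.7, 105.4]
tcp_rot: [3.141, -0.001, -3.004]
force: [0.6, -0.2, 0.3]
opening: 0.2
finger_force: 0.0
```

Emit:
{"api": "move_arm", "payload": {"deltas": [[[0,0,0.5,0,0,0,0],[0,0,1,0,0,0,0],[0,0,1,0,0,0,0]]]}}

```text
clock: 11.45
eef_pos: [560.1, -101.2, 104.9]
tcp_rot: [-3.142, 0.0, -3.004]
force: [0.3, 1.0, 0.4]
opening: -0.3
finger_force: 0.0
```

Emit:
{"api": "move_arm", "payload": {"deltas": [[[0,0,0.5,0,0,0,0],[0,0,1,0,0,0,0],[0,0,1,0,0,0,0]]]}}

```text
clock: 11.75
eef_pos: [560.1, -101.3, 103.7]
tcp_rot: [-3.142, -0.0, -3.004]
force: [-0.3, 0.4, -0.4]
opening: 0.0
finger_force: 0.0
```

Emit:
{"api": "move_arm", "payload": {"deltas": [[[0,0,0.5,0,0,0,0],[0,0,1,0,0,0,0],[0,0,1,0,0,0,0]]]}}

```text
clock: 12.05
eef_pos: [560.1, -101.3, 102.7]
tcp_rot: [3.142, -0.0, -3.004]
force: [-0.5, 0.0, 0.1]
opening: 0.1
finger_force: 0.0
```

Emit:
{"api": "move_arm", "payload": {"deltas": [[[0,0,0.5,0,0,0,0],[0,0,1,0,0,0,0],[0,0,1,0,0,0,0]]]}}

```text
clock: 12.35
eef_pos: [560.1, -101.3, 101.8]
tcp_rot: [3.142, -0.0, -3.004]
force: [-0.4, 0.4, -0.5]
opening: 0.3
finger_force: 0.0
```

Emit:
{"api": "move_arm", "payload": {"deltas": [[[0,0,0.5,0,0,0,0],[0,0,1,0,0,0,0],[0,0,1,0,0,0,0]]]}}

```text
clock: 12.65
eef_pos: [560.3, -101.3, 101.0]
tcp_rot: [-3.141, 0.0, -3.004]
force: [0.9, -0.1, 0.7]
opening: 0.2
finger_force: 0.3
```

Emit:
{"api": "move_arm", "payload": {"deltas": [[[0,0,0.5,0,0,0,0],[0,0,1,0,0,0,0],[0,0,1,0,0,0,0]]]}}

```text
clock: 12.95
eef_pos: [560.4, -101.3, 100.1]
tcp_rot: [-3.141, 0.001, -3.004]
force: [0.7, 0.8, 1.8]
opening: -0.1
finger_force: 0.9
```

Emit:
{"api": "move_arm", "payload": {"deltas": [[[0,0,0.5,0,0,0,0],[0,0,1,0,0,0,0],[0,0,1,0,0,0,0]]]}}

```text
clock: 13.25
eef_pos: [560.6, -101.3, 99.2]
tcp_rot: [-3.141, 0.001, -3.004]
force: [0.7, 1.0, 3.1]
opening: -0.1
finger_force: 1.6
```

Cover 2 gives way. I'll keep going until it tips fully.

Emit:
{"api": "move_arm", "payload": {"deltas": [[[0,0,0.5,0,0,0,0],[0,0,1,0,0,0,0],[0,0,1,0,0,0,0]]]}}

```text
clock: 13.55
eef_pos: [560.7, -101.3, 98.7]
tcp_rot: [-3.141, 0.001, -3.004]
force: [1.2, 2.6, 6.2]
opening: -0.1
finger_force: 3.0
```

Emit:
{"api": "move_arm", "payload": {"deltas": [[[0,0,0.4,0,0,0,0],[0,0,0.7,0,0,0,0],[0,0,0.7,0,0,0,0]]]}}

```text
clock: 13.85
eef_pos: [560.7, -101.3, 98.6]
tcp_rot: [-3.141, 0.001, -3.004]
force: [-0.0, 1.5, 9.6]
opening: 0.3
finger_force: 4.4
```

Cover 2 is the loose one. It tipped to its stop, where 9.6 N no longer moved it. I'll lift off and go to its middle.

Emit:
{"api": "move_arm", "payload": {"deltas": [[[0,0,-4,0,0,0,0],[0,0,-10,0,0,0,0],[13,0,-10,0,0,0,0],[26,0,-10,0,0,0,0],[26,0,-8,0,0,0,0],[26,0,-6,0,0,0,0],[26,0,-6,0,0,0,0]]]}}

```text
clock: 14.55
eef_pos: [534.0, -104.8, 102.6]
tcp_rot: [3.141, -0.001, -3.005]
force: [0.4, -0.8, -0.2]
opening: -0.4
finger_force: 0.0
```

Emit:
{"api": "move_arm", "payload": {"deltas": [[[0,0,0.5,0,0,0,0],[0,0,1,0,0,0,0],[0,0,1.5,0,0,0,0],[0,0,2,0,0,0,0],[0,0,2,0,0,0,0]]]}}

```text
clock: 15.05
eef_pos: [534.6, -104.8, 101.3]
tcp_rot: [-3.142, 0.0, -3.004]
force: [-0.1, 0.4, 2.3]
opening: 0.1
finger_force: 0.8
```

Emit:
{"api": "move_arm", "payload": {"deltas": [[[0,0,0.4,0,0,0,0],[0,0,0.8,0,0,0,0],[0,0,1.2,0,0,0,0],[0,0,1.2,0,0,0,0]]]}}

```text
clock: 15.45
eef_pos: [534.6, -104.8, 101.2]
tcp_rot: [-3.142, 0.0, -3.004]
force: [-3.4, 1.9, 8.3]
opening: 0.1
finger_force: 3.8
```

Emit:
{"api": "move_arm", "payload": {"deltas": [[[0,0,0.4,0,0,0,0],[0,0,0.8,0,0,0,0],[0,0,1.2,0,0,0,0],[0,0,1.6,0,0,0,0],[0,0,2,0,0,0,0],[0,0,2,0,0,0,0]]]}}

```text
clock: 16.05
eef_pos: [534.6, -104.8, 99.2]
tcp_rot: [-3.142, 0.0, -3.004]
force: [-3.0, 1.7, 8.7]
opening: 0.0
finger_force: 4.1
```

Emit:
{"api": "move_arm", "payload": {"deltas": [[[0,0,0.4,0,0,0,0],[0,0,0.8,0,0,0,0],[0,0,1.2,0,0,0,0],[0,0,1.2,0,0,0,0]]]}}

```text
clock: 16.45
eef_pos: [534.6, -104.9, 98.0]
tcp_rot: [-3.142, 0.0, -3.004]
force: [-4.0, 1.2, 8.3]
opening: -0.1
finger_force: 4.1
```

The cover is sinking steadily at about 8.5 N. I'll continue until it stops.

Emit:
{"api": "move_arm", "payload": {"deltas": [[[0,0,0.4,0,0,0,0],[0,0,0.8,0,0,0,0],[0,0,1.2,0,0,0,0],[0,0,1.2,0,0,0,0]]]}}

```text
clock: 16.85
eef_pos: [534.6, -104.9, 96.8]
tcp_rot: [-3.142, 0.0, -3.004]
force: [-4.3, 0.7, 8.1]
opening: -0.1
finger_force: 4.1
```

Emit:
{"api": "move_arm", "payload": {"deltas": [[[0,0,0.4,0,0,0,0],[0,0,0.7,0,0,0,0],[0,0,0.7,0,0,0,0]]]}}

```text
clock: 17.15
eef_pos: [534.6, -104.9, 96.4]
tcp_rot: [3.142, 0.0, -3.004]
force: [-4.4, 1.2, 9.0]
opening: 0.1
finger_force: 4.7
```

Emit:
{"api": "move_arm", "payload": {"deltas": [[[0,0,0.3,0,0,0,0],[0,0,0.6,0,0,0,0],[0,0,0.6,0,0,0,0],[0,0,0.6,0,0,0,0]]]}}

```text
clock: 17.55
eef_pos: [534.7, -104.9, 96.4]
tcp_rot: [3.142, -0.0, -3.004]
force: [-6.5, 2.2, 12.4]
opening: 0.2
finger_force: 6.2
```

Emit:
{"api": "move_arm", "payload": {"deltas": [[[0,0,0.2,0,0,0,0],[0,0,0.5,0,0,0,0],[0,0,0.5,0,0,0,0],[0,0,0.5,0,0,0,0]]]}}

```text
clock: 17.95
eef_pos: [534.7, -104.9, 96.3]
tcp_rot: [3.142, -0.0, -3.004]
force: [-7.3, 2.2, 14.7]
opening: 0.1
finger_force: 7.5
```

It has stopped at 14.7 N after 4.9 mm of travel, so it is home. I'll lift clear.

Emit:
{"api": "move_arm", "payload": {"deltas": [[[0,0,-3,0,0,0,0],[0,0,-10,0,0,0,0],[0,0,-30,0,0,0,0],[0,0,-60,0,0,0,0],[0,0,-95,0,0,0,0],[0,0,-130,0,0,0,0],[0,30,-150,0,0,0,0],[20,75,-150,0,0,0,0],[40,120,-150,0,0,0,0],[60,160,-150,0,0,0,0]]]}}

```text
clock: 18.95
eef_pos: [452.0, 46.8, 243.8]
tcp_rot: [3.141, 0.001, -3.005]
force: [-1.0, 0.8, -0.6]
opening: 0.2
finger_force: 0.0
```

Emit:
{"api": "move_arm", "payload": {"deltas": [[[20,45,0,0,0,0,0],[30,90,0,0,0,0,0],[30,130,0,0,0,0,0],[30,130,0,0,0,0,0],[30,130,0,0,0,0,0]]]}}

```text
clock: 19.45
eef_pos: [405.2, 170.7, 243.6]
tcp_rot: [-3.141, -0.0, -3.002]
force: [-0.4, 0.0, -0.2]
opening: 0.2
finger_force: 0.0
```

```bash
python3 - <<'E'
from h import *
a=robot.read_camera("scene");b=robot.read_camera("top")
f=lambda i,y,x:cv2.resize(i[y:y+140,x:x+190,::-1],(720,530))
cv2.imwrite("pics/e.png",np.vstack([cv2.resize(f(a,140,220),(400,295)),cv2.resize(f(b,200,310),(400,295))]))
s=robot.read_state();print(s["clock"],s["eef_pos"],s["force"])
E
```

```text
19.55 [405.68531867 169.53968189 243.57846595] [-0.16859194 -0.18250809 -0.1953108 ]
```

View pics/e.png

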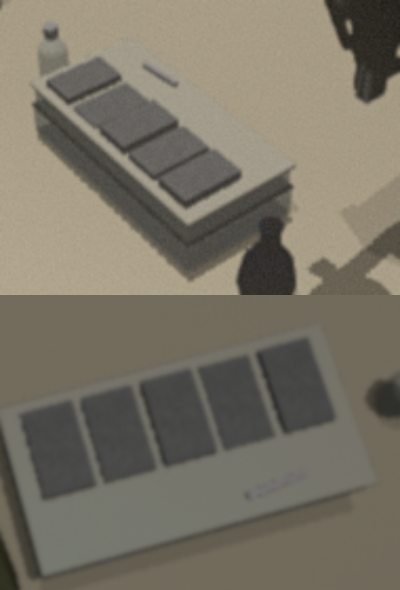

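Cover 2, at about (115,105) in the scene half, now sits lower than its neighbours and level. The tie bar, bottle and vase look undisturbed, and the arm is clear.

```bash
python3 -c "
from workcell import robot
print(robot.sign_off())"
```

```text
the job is handed in; nothing more can be done
None
```

Cover 2 was the loose one: it rocked to its stop when pressed at its far end, and I then pressed it down 4.9 mm in the middle until it stopped home and level; the arm finished clear and I handed the job in at about 19.6 s.

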